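# Find the high spot of an off-centre sole-press roller

## Robot

A 7-joint arm with a two-finger parallel gripper is mounted at the origin on the work surface. World frame = base frame: x ahead of the robot, y to its left, z up, the work surface at z = 0. Lengths are in m, angles in rad, forces in N, time in s.
With the tool pointing down it reaches from about 0.425 to 0.875 m from the base axis. Payload 4.7 kg.
Tool frame: the origin (TCP) lies at the very end of the fingers, on their centre line; the grasp point (between the pads) lies behind it (env.hold_point_z is the z of the grasp point in the tool frame, in m); z points along the fingers, y is the direction in which the jaws open and shut (so a half turn about z gives the same grasp; the last joint's range is limited). The gripper opens to 85 mm and grips with 20 to 120 N. Pads are 22 mm wide; open, the fingers measure 114 mm over their backs; the gripper's body (76 mm by 85 mm) begins 54 mm behind the grasp point. The pads swing forward as they close: fully open they stand 13 mm farther back than shut.
Start: joints at [-1.216, 0.321, -0.07, 1.45, 0.023, 1.371, -0.057], TCP at [0.217, 0.613, 0.195] pointing down, gripper open.
Joint ranges: [-2.86, 2.86], [-0.3, 2.09], [-1.38, 1.24], [0.06, 2.45], [-1.56, 4.7], [0.09, 2.05], [-2.69, 2.69]. Speed limits (rad/s): [2.57, 2.57, 3.14, 3.14, 3.14, 3.14, 3.14].

## Interface

Orientations are given as [roll, pitch, yaw] about the fixed x, y, z axes, in that order (R = Rz(yaw) Ry(pitch) Rx(roll)).
In Python, from workcell import env gives the robot as it stands. The module is installed in compiled form; this text tells all that it offers.
- The arm moves only by the tool move_arm, never from a script. Its argument "steps" is a list of rows, each a list of 6 numbers: the shift along the tool's x, y, z in m, then the turn, a rotation vector about the tool's x, y, z in rad. A call has 1 to 10 rows; each row is the pose to reach, as a shift and turn from the pose commanded when the call began, along the tool's axes at that moment; what a row does not reach only later rows make up. A row lasts 1/8 s, in which the tool goes at most 62.5 mm and 10.7 degrees, less where a joint would pass 70% of its speed; a pose out of reach is approached as far as the arm can. A call with a gripper value outside its range is refused whole. "jaw" is the closure, from 0 (fully open) to 1 (shut), set as the call begins (left out, the last holds). The fingers move at their own pace and stop on an object; "squeeze" is the grip in N (left out, the last holds). Time passes only in rows, so rows that repeat a pose let the fingers close. It gives the time, the measured TCP pose, the force and the opening at its end, in the units of the state.
- env.get_obs(): the state, without advancing time (a new reading comes with each control period).
- env.get_image(name): name is "scene" or "top"; returns the picture (420x560x3 uint8, red, green, blue); there is no depth.
- env.get_calibration(name): a dict with "fx", "fy", "cx", "cy" (pixels), "world_to_cam" (4x4, takes a point from world to camera coordinates). Camera axes: x right, y up, looking along -z (the intrinsics and any distortion apply to the point x, -y, -z); pixel columns grow to the right and rows downward; lengths in m; the calibration is good to about 2 mm. A picture is of the moment at which its call begins. get_calibration takes no time and is no camera call.
- env.sign_off(): hands the job in, once; it reports no verdict.
The state is a dict: "time": time; "joint_positions": joint angles; "joint_vel": joint speeds; "effort": joint torques, N m; "tool_pos": TCP position; "tool_rot": TCP orientation; "contact_force": force on the tool from outside, world axes, zero at the start; "ft_torque": the same for the moment, N m; "finger_gap": opening from 0.0 (shut) to 1.0 (fully open).
Only numpy, scipy, OpenCV 4.12 (cv2) and the standard library are available. Lean on these libraries where they do the work, as an engineer would, in place of code of your own. Each camera call takes 0.05 s, during which the arm holds its last target. There are 200 camera calls.

## Task

The wooden roller of the sole press runs out of true and its high spot must be found. Gently lower the dial gauge's sliding head until its plunger is pressed on the roller and the needle stands at about 3 on its 12-mark dial, and let go of the head; then turn the roller in its V-blocks by the pins of its turnstile until the needle reads as high as it can go, and leave it resting there with the plunger still on it. Never run the plunger to the end of its travel, lift the shaft out of the V-blocks or force it down into them, and leave the other things on the bench alone.

Things in the scene. Friction and masses are not known exactly. Their poses are not given: they have to be found in the camera images.
- fixture: Fixed checking stand: grey plate 160 x 200 x 14 mm, two steel V-blocks (22 mm thick, 60 mm either side of the middle along y, tops 79 mm up) and a column (diameter 16, 230 mm high) 58 mm from the shaft line on the -x side. Origin: on the bench under the roller's middle; x across the shaft, y along it towards the turnstile, z up. The seated shaft's axis is 72 mm above the origin.
- head: Gauge head: round case (diameter 72, 22 mm thick; dial tilted 35 degrees up, looking to the stand's +x), black knob on top. Slides up and down the column (50 mm travel) and stays by friction where left: counterbalanced, 6 to 8 N to move it up or down. Origin: on the plunger line at the case's lower edge; axes as the stand's.
- head_grip (a point): Middle of the black knob on top of the gauge head: upright cylinder, diameter 22 mm, 36 mm high; this point lies 16 mm below its top, on the plunger line, straight above the roller's middle, 97 mm above head's origin. 36 mm of the knob stand clear of the case.
- plunger: Sprung steel plunger below the gauge (rod diameter 6 mm, ball end radius 5 mm). Origin: its lowest point, the tip; 28 mm below head's origin when free, less when pressed. 12 mm of travel, pushes with 1 N when free to 2.4 N at the end.
- pointer (a joint): Needle of the dial: 0 rad pointing up (plunger free), growing clockwise as seen facing the dial, with the plunger's travel: 0.5236 rad (one of the dial's 12 marks) is 1 mm, so 3 marks are 1.57 rad; 6.28 rad is the end of the plunger's travel.
- shaft: Steel shaft, diameter 20, loose in the V-blocks; a wooden roller (diameter 56, 90 mm long) and the turnstile are clamped on it. The roller is bored 3 mm off centre in an unknown direction: its top rises and falls 6 mm in a turn, as a cosine. Friction holds it where left; pushed sideways it climbs the V, so the needle is true only when let go. Origin: on the axis at the roller middle; y along it.
- cross: Turnstile: hub of diameter 30, 20 mm long, four straight pins at 90 degrees, diameter 8, ends 65 mm from the axis; 122 mm from the roller's middle along y. Origin: on the shaft axis in the plane of the pins; y along the shaft, the pins lie along its +x, -x, +z and -z. 1 to 3 N sideways turns it; a pin leaning over 40 degrees towards the pusher may jam.
- soles: Stack of three cork sandal soles, about 260 x 80 x 42 mm, origin under its middle. To be left alone.
- gluejar: Amber glue jar with black lid, 72 mm diameter, 85 mm high, origin under its middle. To be left alone.
- hammer: Hammer lying on the bench. To be left alone.

How it is judged:
On the way:
1. the head has been lowered and let go, the plunger on the roller and the needle at 3, give or take one mark (value of joint pointer between 1.047 and 2.094 rad and contact force between plunger and shaft above 0.3 N and contact force between the fingers and head below 0.1 N), for 0.2 s.
At the end, for the whole second after the job is handed in: The plunger rests on the roller with its tip within about 0.35 mm of the highest that the roller can lift it (high spot within about 27 degrees of the plunger), not at the end of its travel; the shaft lies at rest, seated in both V-blocks (axis within 1.5 mm of its height and 2 degrees of its line) (height (world z) of plunger above 0.1023 m and contact force between plunger and shaft above 0.3 N and value of joint pointer below 6.2 rad and z of shaft in the frame of fixture between 0.0705 and 0.0735 m and angle between the y axis of shaft and the y axis of fixture, either way round below 0.04 rad and linear speed of shaft below 0.01 m/s and angular speed of shaft below 0.05 rad/s); the robot touches nothing.
It fails at once if the plunger is run to the end of its travel (beyond 11.8 mm) (value of joint pointer above 6.2 rad).
It fails at once if the shaft is lifted more than 6 mm out of the V-blocks (z of shaft in the frame of fixture above 0.078 m).
It fails at once if the shaft is forced into the V-blocks with more than 50 N (contact force between shaft and fixture above 50 N).
It fails at once if a bystander is moved more than 15 mm (distance of any of soles, gluejar, hammer from where it was at the start of the episode above 0.015 m).
It also fails if it takes over 72 s, if anything falls off the work surface, if the arm or the gripper's body presses on something with over 40 N, if the wrist force passes 120 N, or if a joint passes its speed limit or range.

## Working session

There is one attempt and no reset: what is moved stays moved. The work goes in short steps, Python scripts to look and compute and a tool call to move; the robot and the scene stay as the last step left them, time stands still between calls to the robot, and variables do not carry over. Pictures are saved under pics/ and viewed, about 8 in all and at most 12, crops included, and the job is handed in when it is done.

Besides the shell and the picture viewer there is one more tool, called after "Request:" as name([rows], argument=value, ...), one row to a line, values as JSON. move_arm: Moves the arm, as the interface text tells. Its arguments: {"type":"object","properties":{"steps":{"type":"array"},"jaw":{"type":"number"},"squeeze":{"type":"number"}},"required":["steps"]}

```bash
mkdir -p pics; cat > h.py <<'E'
import numpy as np, cv2
from workcell import env
def snap(n,f,crop=None,s=1):
    im=env.get_image(n); cv2.imwrite('pics/full_'+f,im[:,:,::-1])
    if crop: im=im[crop[1]:crop[3],crop[0]:crop[2]]
    im=cv2.resize(im,None,fx=s,fy=s,interpolation=cv2.INTER_CUBIC); cv2.imwrite('pics/'+f,im[:,:,::-1])
def proj(n,p):
    c=env.get_calibration(n);q=np.array(c['world_to_cam'])@np.r_[p,1]
    return np.array([c['fx']*q[0]/-q[2]+c['cx'],c['fy']*-q[1]/-q[2]+c['cy']])
def ray(n,u,v):
    c=env.get_calibration(n);M=np.linalg.inv(np.array(c['world_to_cam']))
    d=M[:3,:3]@np.array([(u-c['cx'])/c['fx'],-(v-c['cy'])/c['fy'],-1]);return M[:3,3],d
def plane(n,u,v,z):
    o,d=ray(n,u,v);return o+d*(z-o[2])/d[2]
E
python3 - <<'E'
from h import *
a=env.get_image('scene');b=env.get_image('top')
cv2.imwrite('pics/s0.png',a[:,:,::-1]);cv2.imwrite('pics/t0.png',b[:,:,::-1])
for n in('scene','top'):
    c=env.get_calibration(n);print(c,np.linalg.inv(c['world_to_cam'])[:3,3])
print(env.get_obs(),env.hold_point_z)
E
```

```text
{'fx': 531.2599882800462, 'fy': 531.2599882800462, 'cx': 269.6941924124019, 'cy': 209.3158071941044, 'world_to_cam': array([[-0.85421068,  0.51934788, -0.02453358,  0.44860272],
       [-0.30053838, -0.45471287,  0.838399  ,  0.00288154],
       [ 0.42426501,  0.72354266,  0.54450456, -1.59246476],
       [ 0.        ,  0.        ,  0.        ,  1.        ]])} [1.05969432 0.9205456  0.87569428]
{'fx': 430.8977856836955, 'fy': 430.8977856836955, 'cx': 279.3340975854813, 'cy': 212.41556759355205, 'world_to_cam': array([[ 0.02108227, -0.99976996, -0.00394594, -0.03452957],
       [ 0.9935955 ,  0.0205135 ,  0.11111785, -0.54768803],
       [-0.11101134, -0.00626329,  0.9937994 , -1.16319109],
       [ 0.        ,  0.        ,  0.        ,  1.        ]])} [ 0.41578092 -0.03057203  1.21670027]
{'time': 0.1, 'joint_positions': array([-1.21585535,  0.32172119, -0.07006293,  1.45158608,  0.02262338,
        1.37080745, -0.05689388]), 'joint_vel': array([ 0.00138713, -0.00067401, -0.00101617, -0.00129511, -0.0011366 ,
       -0.00093309,  0.00060106]), 'effort': array([-6.93102575e-04, -4.94874215e+01, -3.84414867e-01, -3.15214598e+01,
        1.29373811e-02,  7.32574321e-03,  5.48274812e-06]), 'tool_pos': array([0.21716464, 0.61205381, 0.19363415]), 'tool_rot': array([-3.13986120e+00,  1.25635595e-04,  2.80077048e+00]), 'contact_force': array([ 0.15135094, -0.14971553,  0.24805377]), 'ft_torque': array([-0.02527033, -0.00608868,  0.03054716]), 'finger_gap': 0.9980086247983089} -0.0187
```

View pics/s0.png

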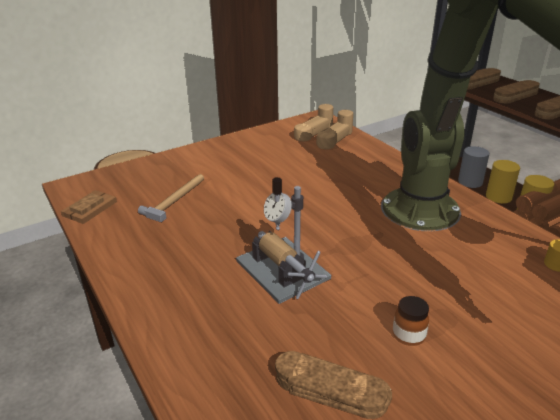

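View pics/t0.png

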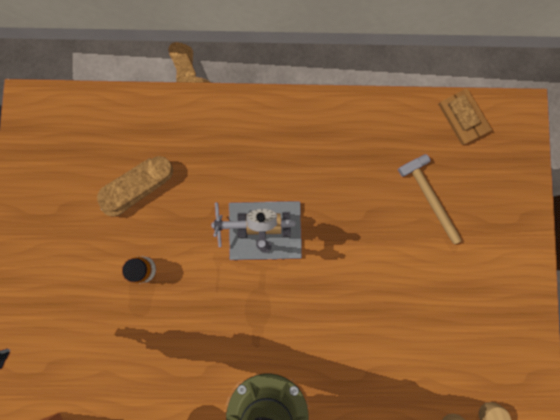

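The scene view shows the stand at about (285,240), with the head's knob at (277,185), the turnstile at (310,275), the jar at (411,320) and the soles at (332,382). In the top view the plate is at (230–302, 202–260), and the turnstile at (218,225) is on the world +y side.

```bash
python3 - <<'E'
from h import *
t=cv2.imread('pics/t0.png');s=cv2.imread('pics/s0.png')
cv2.imwrite('pics/c0.png',np.hstack([cv2.resize(s[165:305,230:345],None,fx=4,fy=4,interpolation=2),cv2.resize(t[190:275,205:310],None,fx=3.2,fy=3.2,interpolation=2,)[:272].copy() if 0 else cv2.copyMakeBorder(cv2.resize(t[190:275,205:310],None,fx=3.2,fy=3.2,interpolation=2),0,560-272,0,0,0)]))
# plate in the top: grey on brown
hsv=cv2.cvtColor(t,cv2.COLOR_BGR2HSV);m=((hsv[...,1]<90)).astype(np.uint8)
m[:195]=0;m[268:]=0;m[:,:227]=0;m[:,310:]=0
m=cv2.morphologyEx(m,cv2.MORPH_OPEN,np.ones((3,3)))
c=max(cv2.findContours(m,0,2)[0],key=cv2.contourArea);r=cv2.minAreaRect(c);print(r)
P=np.array([plane('top',*p,0.014)[:2] for p in cv2.boxPoints(r)]);print(P,P.mean(0))
# knob (black)
for n,im,b in(('top',t,(245,205,280,228)),('scene',s,(268,172,286,200))):
    g=im.max(2)[b[1]:b[3],b[0]:b[2]];mm=(g<45).astype(np.uint8)
    k,l,st,ce=cv2.connectedComponentsWithStats(mm);
    for i in range(1,k):
        if st[i,4]>15: print(n,st[i]+[b[0],b[1],0,0,0],ce[i]+b[:2])
E
```

```text
((263.91351318359375, 230.29965209960938), (57.27638244628906, 73.6758041381836), 88.45184326171875)
[[ 0.57467123  0.12691721]
 [ 0.58458928 -0.08038592]
 [ 0.42432041 -0.08720699]
 [ 0.41452244  0.11704836]] [0.49952584 0.01909317]
top [257 213   7   8  42] [260.26190476 216.92857143]
scene [273 178   8  16 109] [276.77981651 185.66972477]
```

View pics/c0.png

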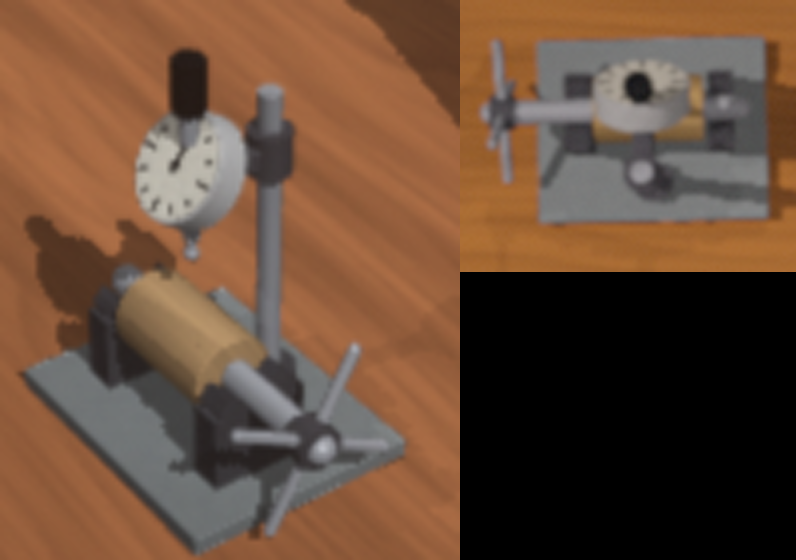

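The crop shows the dial needle near 0, the plunger clear of the roller, and pin tips at scene pixels (318.5,252), (289,274), (298,297) and (326,276), with the hub at about (309,276).

```bash
cat >> h.py <<'E'
def tri(a,b):
    (o1,d1),(o2,d2)=ray('scene',*a),ray('top',*b)
    d1=d1/np.linalg.norm(d1);d2=d2/np.linalg.norm(d2)
    t=np.linalg.lstsq(np.c_[d1,-d2],o2-o1,rcond=None)[0]
    p,q=o1+t[0]*d1,o2+t[1]*d2
    return (p+q)/2,np.linalg.norm(p-q)
E
python3 - <<'E'
from h import *
print('knob',tri((276.8,179.5),(260.3,216.9)), tri((276.8,185.7),(260.3,216.9)))
print('coltop',tri((297,188),(205+182/3.2,190+172/3.2)))
hub=tri((230+320/4,165+445/4),(205+485/3.2,190+112/3.2));print('hub end',hub)
# intersect pin tips with plane of pins for yaw .045
yaw=.045;x=np.array([np.cos(yaw),np.sin(yaw),0]);y=np.array([-np.sin(yaw),np.cos(yaw),0])
K=tri((276.8,179.5),(260.3,216.9))[0]
O=np.array([K[0],K[1],0.072])
C=O+.122*y;print('cross',C,proj('scene',C),proj('top',C),'rollerends top',proj('top',O))
for u,v in((355,350),(235,437),(272,530),(387,445)):
    o,d=ray('scene',230+u/4,165+v/4);p=o+d*((C-o)@y)/(d@y)-C;print(np.array([p@x,p@y,p[2]])*1e3,np.hypot(p@x,p[2]),np.degrees(np.arctan2(p@x,p[2])))
for z in (.222,.23): print(proj('top',O+[0,0,.17]-.058*x), proj('scene',np.r_[(O-.058*x)[:2],z]))
E
```

```text
knob (array([0.50999699, 0.01762385, 0.27038728]), np.float64(0.0015790243788676706)) (array([0.51128722, 0.01858294, 0.25484218]), np.float64(0.0022181563844911496))
coltop (array([0.45245402, 0.01466765, 0.22731035]), np.float64(0.001845186745838142))
hub end (array([ 0.43614485, -0.1689812 , -0.13683252]), np.float64(0.26842445706040374))
cross [0.50450884 0.13950034 0.072     ] [307.58987445 274.44717068] [217.93791596 225.752443  ] rollerends top [263.69401333 224.64622833]
[-3.13742667e+01 -8.18482087e-14  5.02808873e+01] 0.059266451199582945 -31.963337389681787
[ 5.38074011e+01 -1.82101614e-13  2.68402432e+01] 0.06013015111074292 63.489031393997806
[ 2.74255586e+01 -1.90936003e-13 -5.72977759e+01] 0.06352319569272655 154.42191024786425
[-5.86744454e+01 -8.21141234e-14 -3.42846319e+01] 0.06795679895448165 -120.2985836977097
[261.19179097 244.00496413] [296.82525775 189.92368281]
[261.19179097 244.00496413] [296.83626085 187.03912485]
```

```bash
cat >> h.py <<'E'
from scipy.spatial.transform import Rotation as Ro
YAW=.05; X=np.array([np.cos(YAW),np.sin(YAW),0]);Y=np.array([-np.sin(YAW),np.cos(YAW),0])
O=np.array([.510,.018,0])
def fx(x,y,z): return O+x*X+y*Y+np.array([0,0,z])
def to(p,yaw=np.pi+YAW):
    ob=env.get_obs();R=Ro.from_euler('xyz',ob['tool_rot']);T=Ro.from_euler('xyz',[np.pi,0,yaw])
    print(np.round(R.inv().apply(p-ob['tool_pos']),4),np.round((R.inv()*T).as_rotvec(),4),'t',ob['time'])
E
python3 -c "
from h import *
to(np.array([.510,.018,.33]))"
```

```text
[-0.4746 -0.4622 -0.1355] [-1.700e-03 -2.000e-04 -3.908e-01] t 0.1
```

Request:
move_arm([
  [-0.03,-0.03,-0.04,0,0,-0.04],
  [-0.08,-0.08,-0.07,0,0,-0.08],
  [-0.13,-0.13,-0.1,0,0,-0.12],
  [-0.18,-0.175,-0.12,0,0,-0.16],
  [-0.225,-0.22,-0.13,0,0,-0.2],
  [-0.27,-0.265,-0.1355,0,0,-0.24],
  [-0.315,-0.305,-0.1355,0,0,-0.28],
  [-0.36,-0.35,-0.1355,0,0,-0.32],
  [-0.405,-0.395,-0.1355,0,0,-0.36],
  [-0.44,-0.43,-0.1355,0,0,-0.39],
], jaw=1, squeeze=20)

```text
time: 1.35
tool_pos: [0.4776, 0.0814, 0.3299]
tool_rot: [3.141, 0.0, -3.091]
contact_force: [1.3, 0.9, 0.1]
finger_gap: -0.003
```

```bash
python3 -c "
from h import *
to(np.array([.510,.018,.29]));print(env.get_obs()['tool_pos'])"
```

```text
[-0.0292 -0.065   0.0399] [0.0004 0.0002 0.0005] t 1.35
[0.47759325 0.08139298 0.32988364]
```

Request:
move_arm([
  [-0.01,-0.022,0,0,0,0],
  [-0.0197,-0.043,0.01,0,0,0],
  [-0.0197,-0.043,0.03,0,0,0],
  [-0.0197,-0.043,0.04,0,0,0],
  [-0.0197,-0.043,0.04,0,0,0],
])

```text
time: 1.98
tool_pos: [0.4983, 0.0418, 0.2893]
tool_rot: [-3.141, -0.002, -3.092]
contact_force: [0.0, -0.2, 0.5]
finger_gap: 0.003
```

```bash
python3 - <<'E'
from h import *
to(np.array([.510,.018,.28]))
snap('scene','s1.png',(225,120,345,320),3)
E
```

```text
[-0.0105 -0.0243  0.0093] [-0.0002 -0.0016  0.0001] t 1.975
```

View pics/s1.png

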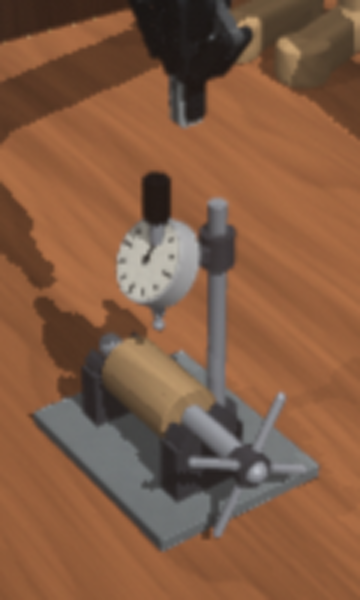

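The crop shows the closed fingers' tips at scene (288,161), beside and above the knob, whose top is at (277,178). I still need to shift about 26 mm to be over it.

Request:
move_arm([
  [-0.0055,-0.012,0,0,0,0],
  [-0.0105,-0.0243,0,0,0,0],
  [-0.0105,-0.0243,0.003,0,0,0],
  [-0.0105,-0.0243,0.008,0,0,0],
  [-0.0105,-0.0243,0.013,0,0,0],
  [-0.0105,-0.0243,0.016,0,0,0],
  [-0.0105,-0.0243,0.016,0,0,0],
])

```text
time: 2.9
tool_pos: [0.5104, 0.0179, 0.2737]
tool_rot: [3.142, -0.0, -3.092]
contact_force: [0.3, 0.2, 0.2]
finger_gap: -0.002
```

```bash
python3 - <<'E'
from h import *
to(np.array([.510,.018,.28]));print(env.get_obs()['contact_force'],proj('scene',env.get_obs()['tool_pos']))
E
```

```text
[ 0.0004  0.0002 -0.0063] [ 0.     -0.0005 -0.0004] t 2.9
[0.33428346 0.17659426 0.16423622] [276.31519257 178.30815923]
```

Request:
move_arm([
  [0,0,0.002,0,0,0],
  [0,0,0.005,0,0,0],
  [0,0,0.008,0,0,0],
  [0,0,0.011,0,0,0],
  [0,0,0.014,0,0,0],
  [0,0,0.017,0,0,0],
  [0,0,0.02,0,0,0],
  [0,0,0.022,0,0,0],
  [0,0,0.024,0,0,0],
  [0,0,0.024,0,0,0],
])

```text
time: 4.15
tool_pos: [0.5106, 0.0176, 0.2499]
tool_rot: [-3.142, -0.0, -3.092]
contact_force: [-0.1, -0.3, 0.7]
finger_gap: -0.003
```

```bash
python3 - <<'E'
from h import *
print(env.get_obs()['tool_pos'],env.get_obs()['contact_force'])
snap('scene','s2.png',(245,160,325,260),6)
E
```

```text
[0.51059562 0.01763358 0.24989835] [-0.14480713 -0.29354389  0.65597215]
```

View pics/s2.png

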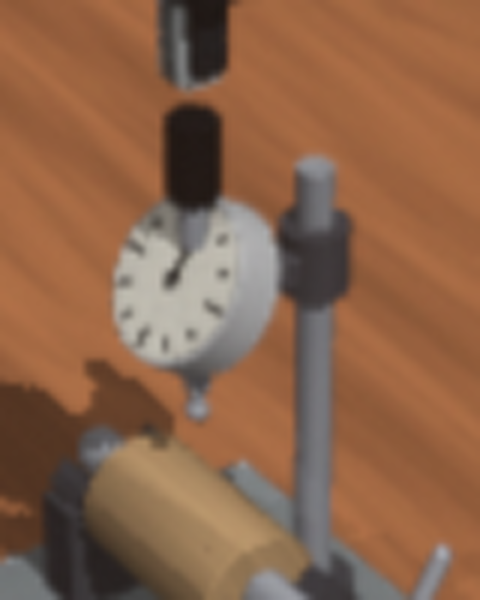

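The crop shows the fingertips at scene (277,174), still above the untouched knob, whose top is at (277,178). The plunger tip is at (278,228). This disagrees with the reported TCP, so I'm checking the projection.

```bash
python3 - <<'E'
from h import *
p=env.get_obs()['tool_pos'];print(proj('scene',p),proj('top',p),proj('scene',[.4983,.0418,.2893]),proj('scene',[0,0,0]),proj('top',[0,0,0]))
print(proj('scene',[.51,.018,.27]),proj('top',[.51,.018,.27]),tri((277,174),proj('top',p)))
print(plane('scene',277,228,.129), plane('scene',277,174,.25),plane('scene',277,174,.284))
a=cv2.imread('pics/full_s2.png')[130:260,230:350];b=env.get_image('top')[170:300,200:320,::-1]
cv2.imwrite('pics/s3.png',cv2.resize(np.hstack([a,b]),None,fx=3.3,fy=3.3,interpolation=2))
E
```

```text
[276.36048499 187.23297394] [260.53425683 217.7939235 ] [286.41653105 175.18387368] [419.35193027 208.35450124] [266.54280676 415.30360558]
[276.54413725 179.70020418] [259.93592732 217.20784649] (array([0.50736724, 0.01602953, 0.28318644]), np.float64(0.00015538938662400234))
[0.50656929 0.00993177 0.129     ] [ 0.47636694 -0.03458085  0.25      ] [0.50806474 0.01732037 0.284     ]
```

View pics/s3.png

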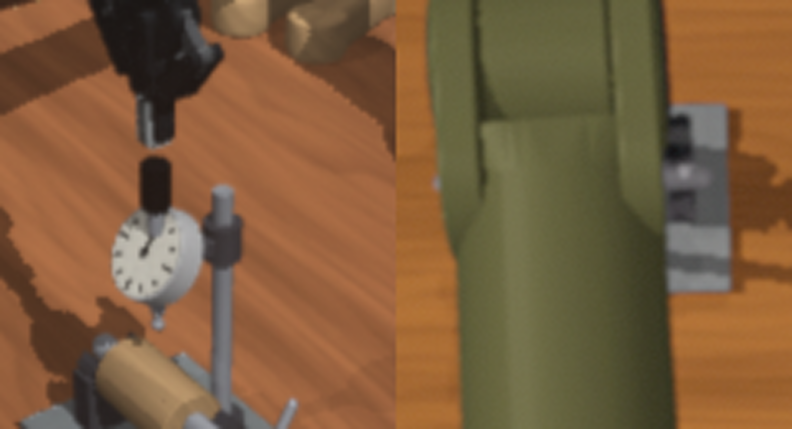

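The two views agree with the calibration: the base projects correctly, and the column top measures 227 mm against the expected 230. The visible fingertips sit about 34 mm higher than the reported TCP, so I'm lowering slowly and watching the force.

Request:
move_arm([
  [0,0,0.003,0,0,0],
  [0,0,0.006,0,0,0],
  [0,0,0.009,0,0,0],
  [0,0,0.012,0,0,0],
  [0,0,0.015,0,0,0],
  [0,0,0.018,0,0,0],
  [0,0,0.018,0,0,0],
])

```text
time: 5.12
tool_pos: [0.5107, 0.0177, 0.2326]
tool_rot: [3.141, 0.0, -3.092]
contact_force: [-0.9, -0.2, 4.6]
finger_gap: 0.0
```

Request:
move_arm([
  [0,0,0.003,0,0,0],
  [0,0,0.006,0,0,0],
  [0,0,0.009,0,0,0],
  [0,0,0.012,0,0,0],
  [0,0,0.015,0,0,0],
  [0,0,0.018,0,0,0],
  [0,0,0.02,0,0,0],
  [0,0,0.022,0,0,0],
  [0,0,0.022,0,0,0],
])

```text
time: 6.25
tool_pos: [0.5107, 0.0177, 0.2106]
tool_rot: [3.141, 0.0, -3.092]
contact_force: [-2.3, -0.2, 5.2]
finger_gap: 0.002
```

```bash
python3 - <<'E'
from h import *
print(env.get_obs()['tool_pos'],env.get_obs()['contact_force'])
snap('scene','s4.png',(245,160,325,260),6)
E
```

```text
[0.51070217 0.01765289 0.21059677] [-2.27822726 -0.17218946  5.15397763]
```

View pics/s4.png

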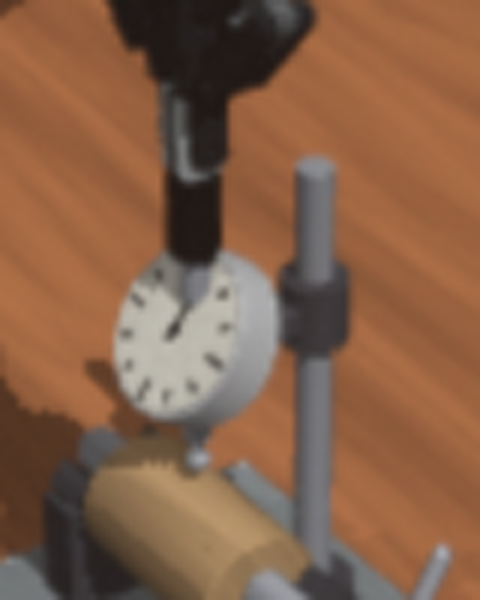

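The fingers now press the knob at (277,190). The needle is still at 0 and the plunger tip, at (278,236), is close above the roller. I'll add a needle reader that uses the dial geometry.

```bash
cat >> h.py <<'E'
def dial(f,name=None,crop=(245,170,310,280),knobtop=None):
    """rectify the dial about its white-face centre; save; print darkest needle directions"""
    im=env.get_image('scene') if name is None else cv2.imread(name)[:,:,::-1]
    cv2.imwrite('pics/full_'+f,im[:,:,::-1])
    hsv=cv2.cvtColor(np.ascontiguousarray(im),cv2.COLOR_RGB2HSV)
    m=((hsv[...,1]<60)&(hsv[...,2]>165)).astype(np.uint8);M=np.zeros_like(m)
    x0,y0,x1,y1=crop;M[y0:y1,x0:x1]=m[y0:y1,x0:x1];M=cv2.morphologyEx(M,cv2.MORPH_CLOSE,np.ones((3,3)))
    k,l,st,ce=cv2.connectedComponentsWithStats(M);i=1+np.argmax(st[1:,4]);print('face',st[i],ce[i])
    return im,ce[i],l==i
def rectify(im,cpx,zc,f,R=.036,N=240):
    o,d=ray('scene',*cpx);s=None
    # dial centre lies in the plane y'=0 through the plunger line
    c=o+d*((O-o)@Y)/(d@Y)
    n=np.cos(np.radians(35))*X+np.array([0,0,np.sin(np.radians(35))]);u=-np.sin(np.radians(35))*X+np.array([0,0,np.cos(np.radians(35))])
    q=[c+R*(a*Y+b*u) for a,b in((-1,1),(1,1),(1,-1),(-1,-1))]
    H=cv2.getPerspectiveTransform(np.float32([proj('scene',p) for p in q]),np.float32([[0,0],[N,0],[N,N],[0,N]]))
    r=cv2.warpPerspective(im,H,(N,N),flags=cv2.INTER_CUBIC);cv2.imwrite('pics/'+f,r[:,:,::-1])
    print('centre in fixture',np.round([(c-O)@X,(c-O)@Y,c[2]],4));g=cv2.cvtColor(r,cv2.COLOR_RGB2GRAY).astype(float)
    A=np.radians(np.arange(0,360,5));rr=np.arange(.2,.5,.02)*N/2
    v=[np.mean(cv2.remap(g.astype(np.float32),(N/2+rr*np.sin(a)).astype(np.float32)[None],(N/2-rr*np.cos(a)).astype(np.float32)[None],1)) for a in A]
    print(np.round(v).astype(int).reshape(-1,6).tolist());return r
E
python3 - <<'E'
from h import *
a,c,m=dial('d0.png','pics/full_s2.png');r=rectify(a,(245+173/6,160+280/6),0,'r0.png')
a,c,m=dial('d1.png','pics/full_s4.png');r2=rectify(a,(245+174/6,160+335/6),0,'r1.png')
cv2.imwrite('pics/rr.png',np.hstack([r,r2])[:,:,::-1])
for z in (.097,.1,.103,.107): print(proj('scene',[.51,.018,z]))
E
```

```text
face [264 196  27  24 398] [275.66331658 207.13316583]
centre in fixture [0.0093 0.     0.2001]
[[135, 151, 166, 176, 181, 183], [183, 182, 182, 183, 184, 185], [185, 185, 185, 185, 185, 184], [184, 185, 185, 184, 184, 184], [183, 183, 184, 184, 185, 186], [186, 186, 186, 185, 185, 185], [185, 184, 184, 184, 184, 185], [185, 185, 184, 182, 181, 180], [179, 179, 178, 178, 177, 176], [175, 175, 176, 178, 180, 182], [183, 180, 172, 161, 150, 134], [118, 106, 100, 101, 108, 120]]
face [264 205  27  24 393] [275.91348601 215.76844784]
centre in fixture [0.0094 0.     0.1743]
[[145, 160, 172, 180, 183, 183], [183, 183, 184, 185, 185, 186], [186, 186, 186, 185, 184, 183], [184, 185, 185, 184, 184, 184], [183, 183, 184, 185, 186, 186], [187, 186, 186, 186, 185, 185], [185, 185, 184, 184, 185, 185], [186, 186, 186, 185, 183, 181], [179, 179, 179, 180, 180, 180], [180, 180, 179, 179, 179, 180], [179, 176, 169, 161, 148, 133], [119, 109, 104, 107, 116, 129]]
[277.77258453 240.63925626]
[277.75278882 239.65725936]
[277.73294364 238.67280778]
[277.70640609 237.35637138]
```

View pics/rr.png

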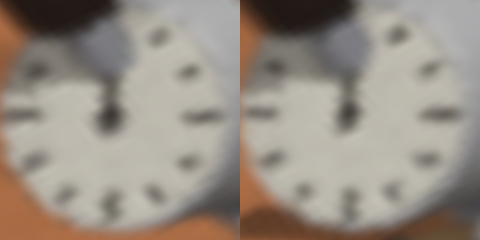

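Request:
move_arm([
  [0,0,0.002,0,0,0],
  [0,0,0.004,0,0,0],
  [0,0,0.005,0,0,0],
  [0,0,0.005,0,0,0],
])

```text
time: 6.8
tool_pos: [0.5107, 0.0177, 0.2056]
tool_rot: [3.141, 0.0, -3.092]
contact_force: [-2.0, -0.0, 4.8]
finger_gap: 0.002
```

The two rectified dials both show the needle at 0, with the pivot at about (110,117) of 240. I'll fix the dial centre in 3D, moving with the head, and read the needle numerically.

```bash
cat >> h.py <<'E'
U=-np.sin(np.radians(35))*X+np.array([0,0,np.cos(np.radians(35))])
def read(toolz,f,im=None,show=True):
    if im is None: im=env.get_image('scene'); cv2.imwrite('pics/full_'+f,im[:,:,::-1])
    N=240;R=.036;c=O+.0094*X-.0027*Y+np.array([0,0,.1743+toolz-.2106])+.001*U
    q=[c+R*(a*Y+b*U) for a,b in((-1,1),(1,1),(1,-1),(-1,-1))]
    H=cv2.getPerspectiveTransform(np.float32([proj('scene',p) for p in q]),np.float32([[0,0],[N,0],[N,N],[0,N]]))
    r=cv2.warpPerspective(im,H,(N,N),flags=cv2.INTER_CUBIC);cv2.imwrite('pics/'+f,r[:,:,::-1])
    g=cv2.cvtColor(r,cv2.COLOR_RGB2GRAY).astype(np.float32)
    A=np.radians(np.arange(0,360,5));rr=np.arange(.17,.5,.02)*N/2
    P=cv2.remap(g,(N/2+np.outer(np.sin(A),rr)).astype(np.float32),(N/2-np.outer(np.cos(A),rr)).astype(np.float32),1)
    v=190-P.mean(1)
    if show: print('darkness/15deg, marks 0,.5,..11.5:',np.round(v.reshape(-1,3).mean(1)).astype(int).tolist())
    w=np.clip(v-12,0,None);k=np.argmax(np.convolve(np.r_[w[-1],w,w[0]],[1,1,1],'valid'));s=(k+np.arange(-4,5))
    print('mark',round((k*5+np.sum(w[s%72]*(s-k)*5)/max(w[s%72].sum(),1e-6))/30,2));return r
E
python3 - <<'E'
from h import *
read(.2499-.022+.0,'x0.png') if 0 else None
for f,z in(('s4',.2106),): read(z,'x0.png',cv2.imread('pics/full_%s.png'%f)[:,:,::-1])
read(env.get_obs()['tool_pos'][2],'x1.png');print(env.get_obs()['time'])
E
```

```text
darkness/15deg, marks 0,.5,..11.5: [71, 28, 9, 7, 6, 5, 5, 6, 6, 4, 4, 4, 5, 6, 7, 8, 6, 4, 5, 4, 8, 32, 63, 83]
mark 11.79
darkness/15deg, marks 0,.5,..11.5: [68, 27, 9, 7, 6, 5, 6, 7, 6, 4, 3, 4, 6, 7, 9, 10, 8, 4, 5, 6, 12, 36, 68, 87]
mark 11.67
6.85
```

Request:
move_arm([
  [0,0,0.0015,0,0,0],
  [0,0,0.003,0,0,0],
  [0,0,0.003,0,0,0],
])

```text
time: 7.22
tool_pos: [0.5107, 0.0177, 0.2025]
tool_rot: [3.141, 0.0, -3.092]
contact_force: [-2.6, -0.1, 5.7]
finger_gap: -0.002
```

```bash
python3 - <<'E'
from h import *
o=env.get_obs();print(o['tool_pos'],o['contact_force'],o['time']);read(o['tool_pos'][2],'x2.png')
E
```

```text
[0.51070425 0.01767326 0.20253569] [-2.55263543 -0.12956353  5.74954788] 7.225
darkness/15deg, marks 0,.5,..11.5: [65, 25, 9, 7, 6, 5, 5, 6, 6, 4, 4, 4, 5, 6, 6, 8, 6, 4, 5, 4, 8, 31, 64, 83]
mark 11.67
```

Request:
move_arm([
  [0,0,0.001,0,0,0],
  [0,0,0.002,0,0,0],
  [0,0,0.002,0,0,0],
])

```text
time: 7.65
tool_pos: [0.5107, 0.0177, 0.2008]
tool_rot: [3.141, 0.0, -3.092]
contact_force: [-3.3, -0.2, 6.6]
finger_gap: -0.002
```

```bash
python3 - <<'E'
from h import *
o=env.get_obs();print(o['tool_pos'],o['contact_force'],o['time']);read(o['tool_pos'][2],'x3.png')
E
```

```text
[0.51071515 0.01765666 0.20076453] [-3.27188837 -0.23905482  6.61566804] 7.65
darkness/15deg, marks 0,.5,..11.5: [90, 80, 25, 8, 5, 6, 6, 6, 6, 4, 4, 4, 6, 7, 8, 9, 6, 4, 5, 6, 7, 20, 46, 67]
mark 0.29
```

Request:
move_arm([
  [0,0,0.001,0,0,0],
  [0,0,0.002,0,0,0],
  [0,0,0.0025,0,0,0],
  [0,0,0.0025,0,0,0],
])

```text
time: 8.2
tool_pos: [0.5107, 0.0177, 0.1984]
tool_rot: [3.141, 0.0, -3.092]
contact_force: [-3.2, -0.8, 7.8]
finger_gap: -0.001
```

```bash
python3 - <<'E'
from h import *
o=env.get_obs();print(o['tool_pos'],o['contact_force'],o['time']);read(o['tool_pos'][2],'x4.png')
E
```

```text
[0.51072233 0.01765269 0.19843657] [-3.1602314  -0.77775831  7.81015297] 8.2
darkness/15deg, marks 0,.5,..11.5: [39, 16, 7, 11, 28, 88, 58, 12, 6, 4, 4, 5, 5, 4, 3, 6, 9, 11, 12, 8, 7, 23, 44, 49]
mark 2.8
```

The needle is at 2.8, so I'm letting go by lifting straight up.

Request:
move_arm([
  [0,0,-0.005,0,0,0],
  [0,0,-0.03,0,0,0],
  [0,0,-0.06,0,0,0],
  [0,0,-0.06,0,0,0],
  [0,0,-0.06,0,0,0],
])

```text
time: 8.88
tool_pos: [0.5104, 0.0177, 0.2568]
tool_rot: [-3.141, -0.001, -3.092]
contact_force: [-0.4, -0.6, -1.3]
finger_gap: 0.002
```

```bash
python3 - <<'E'
from h import *
read(.1984,'x5.png');o=env.get_obs();print(o['tool_pos'],o['contact_force'],o['time'])
print('above cross side');to(fx(-.06,.122,.2));print(proj('scene',fx(-.06,.122,.1)))
E
```

```text
darkness/15deg, marks 0,.5,..11.5: [38, 17, 8, 11, 28, 89, 58, 13, 6, 5, 5, 5, 5, 5, 4, 6, 10, 12, 12, 8, 8, 23, 44, 49]
mark 2.8
[0.51011501 0.01761913 0.25641841] [-0.76379562  0.41136105 -0.37495339] 8.925
above cross side
[0.0601 0.1224 0.0565] [-0.0002 -0.0016 -0.0008] t 8.925
[328.30329097 255.59174098]
```

The needle holds at 2.8 after release. Next I'll push the leaning pin in +x from its -x side, keeping the fingertips about 32 mm above the axis.

Request:
move_arm([
  [0.015,0.035,0,0,0,0],
  [0.03,0.08,0,0,0,0],
  [0.052,0.122,0,0,0,0],
  [0.052,0.122,0.03,0,0,0],
  [0.052,0.122,0.07,0,0,0],
  [0.052,0.122,0.11,0,0,0],
  [0.052,0.122,0.14,0,0,0],
  [0.052,0.122,0.14,0,0,0],
])

```text
time: 9.93
tool_pos: [0.4501, 0.1358, 0.1146]
tool_rot: [-3.139, -0.006, -3.092]
contact_force: [0.3, 0.1, 0.4]
finger_gap: -0.004
```

```bash
python3 - <<'E'
from h import *
to(fx(-.052,.122,.068));print(proj('scene',env.get_obs()['tool_pos']+[0,0,.036]))
snap('scene','s6.png',(240,150,360,310),4)
E
```

```text
[-0.0023  0.0014  0.0466] [-0.0028 -0.0061 -0.0009] t 9.925
[326.68744824 238.85637017]
```

View pics/s6.png

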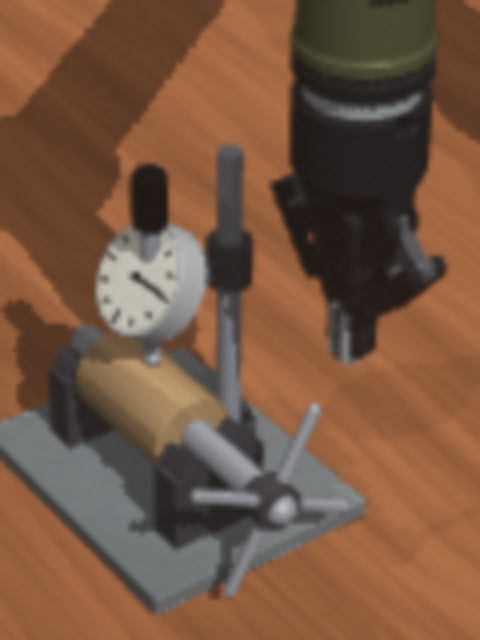

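The crop shows the fingertips at scene (327,240), as predicted with the 36 mm offset, to the right of the raised pin, whose tip is at (319,251). The plunger is on the roller and the needle at about 3. I'm descending and pushing.

Request:
move_arm([
  [0,0.001,0.025,0,0.006,0],
  [0,0.001,0.045,0,0.006,0],
  [0,0.001,0.0465,0,0.006,0],
  [-0.01,0.001,0.0465,0,0.006,0],
  [-0.02,0.001,0.0465,0,0.006,0],
  [-0.028,0.001,0.0465,0,0.006,0],
  [-0.036,0.001,0.0465,0,0.006,0],
  [-0.043,0.001,0.0465,0,0.006,0],
  [-0.05,0.001,0.0465,0,0.006,0],
  [-0.05,0.001,0.0465,0,0.006,0],
])

```text
time: 11.22
tool_pos: [0.5034, 0.1403, 0.0709]
tool_rot: [-3.141, -0.005, -3.093]
contact_force: [0.2, -0.4, 0.2]
finger_gap: 0.001
```

```bash
python3 - <<'E'
from h import *
read(.1984,'x6.png');to(fx(0,.122,.068));print(env.get_obs()['contact_force'])
E
```

```text
darkness/15deg, marks 0,.5,..11.5: [81, 68, 65, 69, 87, 125, 82, 64, 63, 61, 51, 41, 37, 32, 38, 54, 63, 66, 67, 65, 63, 62, 73, 83]
mark 2.65
[-0.0008 -0.0005  0.0029] [-0.0002 -0.0053 -0.001 ] t 11.275
[0.85443218 0.27424807 0.11964093]
```

```bash
python3 - <<'E'
from h import *
im=cv2.imread('pics/full_x6.png')[150:310,240:360];cv2.imwrite('pics/s7.png',cv2.resize(im,None,fx=4,fy=4,interpolation=2))
E
```

```text
(no output)
```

View pics/s7.png

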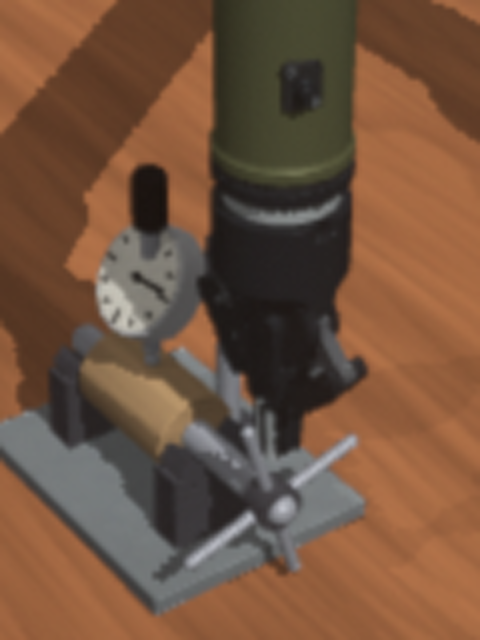

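The roller turns. Pin tips are at scene (302.5,257.5), (328,260), (313,292) and (287.5,290.5), and the needle in shade is at about 2.7.

```bash
cat >> h.py <<'E'
def pins(tips):
    C=fx(0,.122,.072)
    for u,v in tips:
        o,d=ray('scene',u,v);p=o+d*((C-o)@Y)/(d@Y)-C;print('pin',np.round(np.hypot(p@X,p[2])*1e3),np.round(np.degrees(np.arctan2(p@X,p[2]))))
E
python3 -c "
from h import *
pins([(302.5,257.5),(328,260),(313,292),(287.5,290.5)])"
```

```text
pin 60.0 16.0
pin 62.0 -76.0
pin 65.0 -165.0
pin 62.0 108.0
```

Request:
move_arm([
  [-0.008,0,0,0,0,0],
  [-0.016,0,0,0,0,0],
  [-0.024,0,0,0,0,0],
  [-0.03,0,0,0,0,0],
  [-0.03,0,0,0,0,0],
  [-0.015,0,0,0,0,0],
  [0,0,-0.02,0,0,0],
  [0,0,-0.06,0,0,0],
  [0.03,0,-0.08,0,0,0],
  [0.055,0,-0.08,0,0,0],
])

```text
time: 12.52
tool_pos: [0.448, 0.1381, 0.1533]
tool_rot: [3.139, -0.002, -3.092]
contact_force: [-0.8, 0.6, 0.3]
finger_gap: 0.001
```

```bash
python3 - <<'E'
from h import *
read(.1984,'x7.png');to(fx(-.052,.122,.068));print(env.get_obs()['contact_force'])
im=cv2.imread('pics/full_x7.png')[220:310,270:345];g=cv2.cvtColor(im,cv2.COLOR_BGR2HSV)
E
```

```text
darkness/15deg, marks 0,.5,..11.5: [36, 13, 4, 5, 7, 17, 56, 97, 48, 10, 3, 1, 2, 1, 1, 2, 4, 8, 10, 9, 9, 22, 43, 47]
mark 3.64
[-0.0083 -0.0012  0.0841] [ 0.0019 -0.007   0.0004] t 12.575
[-3.31219783 -0.88562628 -0.71873828]
```

The readings fit a cosine: with φ as turn from the start, 2.8 at 0°, 2.65 at 45° and 3.64 at about 78° put the low at 26° and the high at about 206°, so roughly 128° remain. I'll drop between the pins at a lower height and push the same pin further.

Request:
move_arm([
  [-0.03,0,0,0,0,0],
  [-0.062,-0.001,0,0,0.007,0],
  [-0.062,-0.001,0.03,0,0.007,0],
  [-0.062,-0.001,0.07,0,0.007,0],
  [-0.062,-0.001,0.094,0,0.007,0],
  [-0.062,-0.001,0.094,0,0.007,0],
  [-0.07,-0.001,0.094,0,0.007,0],
  [-0.08,-0.001,0.094,0,0.007,0],
  [-0.088,-0.001,0.094,0,0.007,0],
  [-0.092,-0.001,0.094,0,0.007,0],
])

```text
time: 13.82
tool_pos: [0.5404, 0.1413, 0.0573]
tool_rot: [3.141, -0.012, -3.093]
contact_force: [-1.3, -0.3, 1.5]
finger_gap: -0.001
```

```bash
python3 - <<'E'
from h import *
to(fx(.0,.122,.058));print(env.get_obs()['contact_force']); read(.1984,'x8.png')
E
```

```text
[ 0.0366  0.0003 -0.0003] [ 0.0002 -0.0123 -0.001 ] t 13.825
[-1.25794659 -0.32277792  1.51124309]
darkness/15deg, marks 0,.5,..11.5: [93, 101, 112, 113, 105, 95, 78, 66, 64, 68, 84, 115, 99, 73, 64, 63, 62, 62, 63, 63, 64, 65, 78, 87]
mark 5.82
```

Request:
move_arm([
  [0.008,0,0,0,0,0],
  [0.016,0,0,0,0,0],
  [0.018,0,-0.04,0,0,0],
  [0.018,0,-0.09,0,0,0],
  [0.04,0,-0.095,0,0,0],
  [0.07,0,-0.095,0,0,0],
  [0.1,0,-0.095,0,0,0],
  [0.1,0,-0.095,0,0,0],
])

```text
time: 14.88
tool_pos: [0.4389, 0.1366, 0.1532]
tool_rot: [3.14, -0.013, -3.091]
contact_force: [1.1, 0.6, -0.6]
finger_gap: -0.001
```

```bash
python3 - <<'E'
from h import *
to(fx(-.052,.122,.068));read(.1984,'x9.png')
im=cv2.imread('pics/full_x9.png')[150:310,240:360];cv2.imwrite('pics/s8.png',cv2.resize(im,None,fx=4,fy=4,interpolation=2))
E
```

```text
[-0.0142 -0.0002  0.085 ] [ 0.0016 -0.0131  0.001 ] t 14.875
darkness/15deg, marks 0,.5,..11.5: [38, 14, 4, 4, 3, 4, 6, 18, 58, 93, 42, 14, 5, 2, 1, 3, 4, 4, 5, 10, 13, 28, 48, 51]
mark 4.57
```

View pics/s8.png

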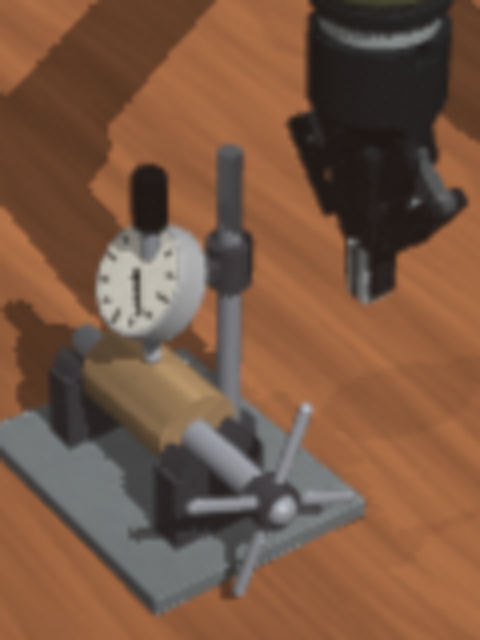

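The crop shows the needle at about 4.6, the next pin standing with its tip at scene (316,252), about -26°, and the fingers clear. I'm pushing this pin the same way.

Request:
move_arm([
  [-0.012,0,0.03,0,0.013,0],
  [-0.014,0,0.07,0,0.013,0],
  [-0.016,0,0.085,0,0.013,0],
  [-0.025,0,0.085,0,0.013,0],
  [-0.04,0,0.085,0,0.013,0],
  [-0.052,0,0.085,0,0.013,0],
  [-0.064,0,0.085,0,0.013,0],
  [-0.075,0,0.085,0,0.013,0],
  [-0.086,0,0.085,0,0.013,0],
  [-0.095,0,0.085,0,0.013,0],
])

```text
time: 16.18
tool_pos: [0.535, 0.141, 0.0666]
tool_rot: [-3.142, -0.027, -3.092]
contact_force: [-1.9, 0.2, 1.0]
finger_gap: -0.002
```

```bash
python3 - <<'E'
from h import *
to(fx(.0,.122,.068));print(env.get_obs()['contact_force']); read(.1984,'x10.png')
E
```

```text
[ 0.0312  0.0004 -0.0006] [-0.0001 -0.0267 -0.0008] t 16.175
[-1.92424569  0.15275516  1.01086051]
darkness/15deg, marks 0,.5,..11.5: [85, 77, 80, 84, 80, 67, 64, 67, 65, 63, 63, 63, 63, 62, 62, 62, 61, 61, 64, 67, 75, 107, 117, 96]
mark 11.02
```

The needle is near 11 while pushing because the shaft has climbed the V, so I'm backing off at once.

Request:
move_arm([
  [0.004,0,0,0,-0.006,0],
  [0.01,0,0,0,-0.013,0],
  [0.02,0,0,0,-0.02,0],
  [0.02,0,-0.03,0,-0.027,0],
  [0.02,0,-0.085,0,-0.027,0],
  [0.02,0,-0.085,0,-0.027,0],
])

```text
time: 16.98
tool_pos: [0.5195, 0.1412, 0.1572]
tool_rot: [3.138, 0.01, -3.092]
contact_force: [0.6, 1.1, -0.4]
finger_gap: -0.0
```

```bash
python3 - <<'E'
from h import *
to(fx(.0,.122,.068));print(env.get_obs()['contact_force']); r=read(.1984,'x11.png')
a=cv2.imread('pics/full_x10.png')[170:310,240:345];b=cv2.imread('pics/full_x11.png')[170:310,240:345]
cv2.imwrite('pics/s9.png',cv2.resize(np.hstack([a,b]),None,fx=3.8,fy=3.8,interpolation=2))
read(.1984,'x10r.png',cv2.imread('pics/full_x10.png')[:,:,::-1],False)
E
```

```text
[ 0.0166 -0.0009  0.0891] [ 0.004   0.0099 -0.0005] t 16.975
[ 0.59096468  1.1153426  -0.44005283]
darkness/15deg, marks 0,.5,..11.5: [82, 71, 68, 69, 68, 67, 65, 63, 43, 16, 8, 5, 4, 4, 8, 40, 112, 101, 72, 65, 63, 62, 73, 83]
mark 8.39
mark 11.02
```

View pics/s9.png

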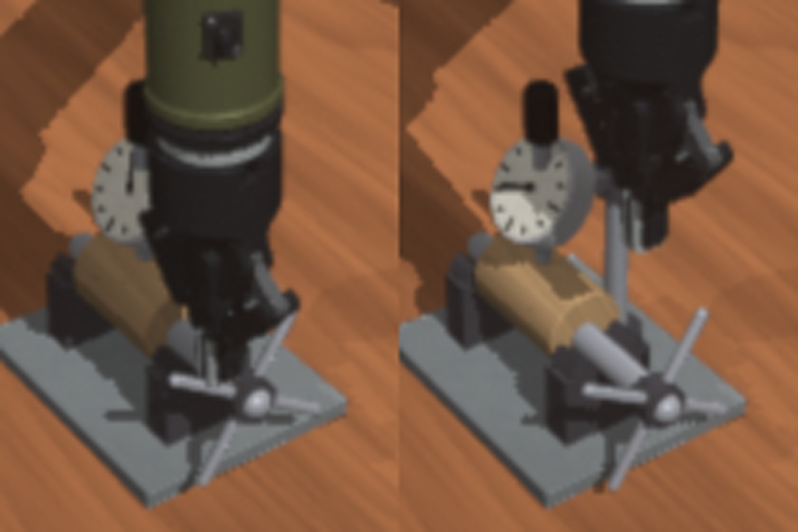

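The left half (pushing) shows the needle at about 12 o'clock minus, roughly 11. The right half (released) shows it at about 8.5–9, with pin tips at scene (320,252), (289,273), (297,298) and (326,277). I'm moving aside for a clean reading.

Request:
move_arm([
  [0.03,-0.001,0,0,0.01,0],
  [0.06,-0.001,0,0,0.01,0],
  [0.077,-0.001,0,0,0.01,0],
  [0.077,-0.001,0,0,0.01,0],
  [0.077,-0.001,0,0,0.01,0],
])

```text
time: 17.65
tool_pos: [0.4401, 0.1352, 0.1519]
tool_rot: [-3.141, -0.009, -3.092]
contact_force: [0.4, 1.1, -0.2]
finger_gap: 0.001
```

```bash
python3 - <<'E'
from h import *
to(fx(-.06,.122,.081)); read(.1984,'x12.png');pins([(319.7,252.1),(289,272.6),(296.6,298.2),(325.8,277.4)])
E
```

```text
[-0.0045  0.0014  0.0708] [-0.0001 -0.009  -0.0007] t 17.65
darkness/15deg, marks 0,.5,..11.5: [37, 16, 8, 10, 8, 6, 4, 4, 3, 1, 1, 2, 2, 2, 0, 10, 78, 57, 15, 5, 4, 20, 42, 47]
mark 8.36
pin 60.0 -34.0
pin 63.0 59.0
pin 65.0 150.0
pin 66.0 -123.0
```

The clean reading is 8.36. The refit gives a maximum of about 8.6 near 24° further on, so I'm giving the pin a short gentle push higher up, where less force is needed.

Request:
move_arm([
  [-0.008,0.0015,0.03,0,-0.009,0],
  [-0.008,0.0015,0.065,0,-0.009,0],
  [-0.01,0.0015,0.071,0,-0.009,0],
  [-0.018,0.0015,0.071,0,-0.009,0],
  [-0.024,0.0015,0.071,0,-0.009,0],
  [-0.03,0.0015,0.071,0,-0.009,0],
  [-0.035,0.0015,0.071,0,-0.009,0],
  [-0.039,0.0015,0.071,0,-0.009,0],
  [-0.043,0.0015,0.071,0,-0.009,0],
  [-0.046,0.0015,0.071,0,-0.009,0],
])

```text
time: 18.95
tool_pos: [0.4856, 0.139, 0.0809]
tool_rot: [-3.142, 0.0, -3.092]
contact_force: [-1.7, -0.3, 1.4]
finger_gap: -0.002
```

```bash
python3 - <<'E'
from h import *
to(fx(0,.122,.081)); print(env.get_obs()['contact_force']);read(.1984,'x13.png')
E
```

```text
[-0.0183 -0.0001 -0.0001] [-0.      0.0003 -0.0008] t 18.95
[-1.71226173 -0.29446097  1.43314035]
darkness/15deg, marks 0,.5,..11.5: [34, 12, 2, 3, 3, 5, 4, 3, 2, 0, 0, 0, 0, -1, -2, 0, 2, 8, 43, 97, 41, 26, 42, 45]
mark 9.66
```

Under push it reads 9.66. I'm releasing and reading again.

Request:
move_arm([
  [0.004,0,0,0,0,0],
  [0.01,0,0,0,0,0],
  [0.025,0,0,0,0,0],
  [0.04,0,-0.03,0,0,0],
  [0.045,0,-0.07,0,0,0],
  [0.045,0,-0.07,0,0,0],
])

```text
time: 19.75
tool_pos: [0.4414, 0.1378, 0.154]
tool_rot: [3.138, 0.006, -3.092]
contact_force: [0.8, 0.5, -0.8]
finger_gap: 0.003
```

```bash
python3 - <<'E'
from h import *
to(fx(-.06,.122,.081)); read(.1984,'x14.png')
# pin tips: fit plus-pattern angle by brightness along projected pins
im=cv2.cvtColor(cv2.imread('pics/full_x14.png'),cv2.COLOR_BGR2HSV)
def score(im,a):
    s=0
    for k in range(4):
        t=np.radians(a+90*k);
        for r in np.linspace(.03,.062,12):
            u,v=proj('scene',fx(r*np.sin(t),.122,.072+r*np.cos(t)))
            p=im[int(round(v)),int(round(u))];s+=(p[1]<60)*(float(p[2])>110)
    return s
for f in('s2','x7','x9','x12','x14'):
    im=cv2.cvtColor(cv2.imread('pics/full_%s.png'%f),cv2.COLOR_BGR2HSV)
    S=np.array([score(im,a) for a in range(-60,30)]);w=S>=S.max()-3;print(f,S.max(),np.arange(-60,30)[w])
E
```

```text
[-0.0021 -0.0014  0.073 ] [ 0.0035  0.0057 -0.0001] t 19.75
darkness/15deg, marks 0,.5,..11.5: [36, 14, 6, 9, 10, 9, 6, 4, 3, 2, 2, 2, 2, 2, 1, 5, 28, 92, 46, 10, 5, 20, 42, 47]
mark 8.74Traceback (most recent call last):
  File "<stdin>", line 15, in <module>
  File "<stdin>", line 10, in score
  File "h.py", line 8, in proj
    c=env.get_calibration(n);q=np.array(c['world_to_cam'])@np.r_[p,1]
ValueError: time passes only in moves, steps and waits
```

```bash
python3 - <<'E'
from h import *
C=env.get_calibration('scene')
env_get=lambda n:C
def pr(p):
    q=C['world_to_cam']@np.r_[p,1];return C['fx']*q[0]/-q[2]+C['cx'],C['fy']*-q[1]/-q[2]+C['cy']
for f in('s2','x7','x9','x12','x14'):
    im=cv2.cvtColor(cv2.imread('pics/full_%s.png'%f),cv2.COLOR_BGR2HSV);S=[]
    for a in range(-60,30):
        s=0
        for k in range(4):
            t=np.radians(a+90*k)
            for r in np.linspace(.03,.06,12):
                u,v=pr(fx(r*np.sin(t),.122,.070+r*np.cos(t)));p=im[int(round(v)),int(round(u))];s+=int(p[1]<60 and p[2]>110)
        S.append(s)
    S=np.array(S);w=np.arange(-60,30)[S>=S.max()-3];print(f,S.max(),w)
E
```

```text
s2 48 [-32 -31 -30 -29 -28]
x7 48 [-44 -43 -42 -41 -40]
x9 48 [-26 -25 -24 -23 -22 -21 -20]
x12 48 [-35 -34 -33 -32 -31]
x14 48 [-8 -7 -6 -5 -4]
```

```bash
python3 - <<'E'
import numpy as np
p=np.radians([0,78,97,177,204]);r=np.array([2.8,3.64,4.57,8.36,8.74])
for A in (3,None):
    from scipy.optimize import least_squares as L
    s=L(lambda q:q[0]+(A or q[2])*np.cos(p-q[1])-r,[5.6,3.5,3][:2 if A else 3]);print(s.x,np.degrees(s.x[1]),s.fun.round(2),'max',s.x[0]+(A or s.x[2]))
E
```

```text
[5.60819602 3.60142811] 206.34663089267085 [ 0.12  0.11  0.04 -0.14 -0.13] max 8.608196022925252
[5.6099137  3.60351613 3.14473222] 206.4662658862511 [-0.01  0.01 -0.01 -0.01  0.01] max 8.754645928361844
```

The fit puts the high spot at 206° and the roller rests at 204°. The arm is clear of everything, so I'm handing in.

```bash
python3 -c "
from h import *
read(.1984,'x15.png',show=False);o=env.get_obs();print(o['time'],o['contact_force']);print(env.sign_off())"
```

```text
mark 8.74
19.85 [ 0.30499822  0.12479785 -1.21616634]
the job is handed in; nothing more can be done
None
```

I set the gauge and turned the roller to its high spot, then handed the job in at 19.85 s with the arm clear of everything.

- **Setting the gauge:** I pressed the head down on its knob until the needle read 2.8. It still read 2.8 after I let go.
- **Turning the roller:** I turned it about 204° by the turnstile pins in four pushes, reading the needle after each release.
- **Last checks:** the needle reads 8.74 of 12. A cosine through all five released readings peaks at about 8.75, at 206°. With the given 3 mm offset instead of a fitted one, the peak is again at 206°. The roller rests at 204° ± 2°, and the needle was steady over the last two readings.

**What disagreed or is unproven:**
- **Fingertip height:** the shut fingertips were about 36 mm above the reported TCP, in the images and on touching the knob. I allowed for this.
- **Shaft climbing the V:** under the third push the needle rose to about 11, near the 11.8 limit, because the shaft climbed the V. I backed off at once. In the next released picture the needle was back near 8.4 and the shaft appeared seated. I did not measure the shaft's height directly, and I viewed no picture after that one, only numeric readings.

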